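# Hang and lock the lens shelf on the slotted stand

## Robot

A 6-joint arm with a two-finger parallel gripper is mounted at the origin on the work surface. World frame = base frame: x ahead of the robot, y to its left, z up, the work surface at z = 0. Lengths are in m, angles in degrees, forces in N, time in s.
With the tool pointing down it reaches from about 0.375 to 0.9 m from the base axis. Payload 3.1 kg.
Tool frame: the origin (TCP) lies on the centre line of the jaws, within the pads' length; the fingertips stand 25 mm ahead of it and the grasp point (between the pads) lies 6 mm ahead of it; y points along the fingers, x is the direction in which the jaws open and shut, and the axes are right-handed (so a half turn about y gives the same grasp; the last joint's range is limited). The gripper opens to 87 mm and grips with 3 to 60 N. Pads are 19 mm wide; open, the fingers measure 117 mm over their backs; the gripper's body (75 mm by 190 mm) begins 51 mm behind the grasp point.
Start: joints at [56.981, 30.224, 82.088, -0, 67.689, -10.227], TCP at [0.242, 0.576, 0.248] pointing down, gripper open.
Joint ranges: [-176.69, 176.69], [-43.24, 126.21], [12.49, 139.97], [-82, 262], [0, 151.66], [-163.58, 163.58]. Speed limits (degrees/s): [159.86, 159.86, 180, 180, 180, 180].

## Interface

Orientations are given as a 3x3 rotation matrix whose columns are the frame's x, y, z axes.
In Python, from rig import * gives the robot as it stands.
- The arm moves only by the tool play_rows, never from a script. Its argument "commands" is a list of rows, each a list of 2 entries, a list of its own where there are three numbers: the shift along the world's x, y, z in m, then the turn, a rotation vector about the world's x, y, z in rad. A call has 1 to 10 rows; each row is the pose to reach, as a shift and turn from the pose commanded when the call began; what a row does not reach only later rows make up. A row lasts 1/8 s, in which the tool goes at most 62.5 mm and 10.7 degrees, less where a joint would pass 70% of its speed; a pose out of reach is approached as far as the arm can. A call with a gripper value outside its range is refused whole. "gripper" is the finger opening in m, from 0 to 0.087, set as the call begins (left out, the last holds). The fingers move at their own pace and stop on an object; the grip force is fixed at half the most. Time passes only in rows, so rows that repeat a pose let the fingers close. It gives the time, the measured TCP pose, the force and the opening at its end, in the units of the state.
- read_state(): the state, without advancing time (a new reading comes with each control period).
- capture(name): name is "scene" or "side" or "wrist"; returns a dict with "frame" (384x512x3 uint8, red, green, blue), "depth" (384x512 float32, m along the optical axis (not along the pixel's ray), 0 where there is no reading), "mtx" (3x3 intrinsics, pixels), "cam_to_world" (4x4, takes a point from camera to world coordinates); the wrist camera has in their place "hand_eye" (4x4, takes a point from camera to tool coordinates, whose origin is the TCP and whose axes are the tool frame's). Camera axes: x right, y down, z forward; pixel columns grow to the right and rows downward; lengths in m; the calibration is good to about 2 mm. A picture is of the moment at which its call begins: read the wrist's pose just before it.
- hand_in(): hands the job in, once; it reports no verdict.
The state is a dict: "time_s": time; "joint_positions": joint angles; "qvel": joint speeds; "tau": joint torques, N m; "position": TCP position; "tcp_rot": TCP orientation; "force": force on the tool from outside, world axes, zero at the start; "moment": the same for the moment, N m; "opening": opening from 0.0 (shut) to 1.0 (fully open).
Only numpy, scipy, OpenCV 4.12 (cv2) and the standard library are available. Lean on these libraries where they do the work, as an engineer would, in place of code of your own. Each camera call takes 0.05 s, during which the arm holds its last target. There are 200 camera calls.

## Task

Hang the white lens shelf on the slotted stand of the inspection bench: pick it up by its black fin, hook both of its steel tabs into the two upright slots, then push it down, gently and by feel, until it is fully home and the orange spring catch has snapped out through the window in its back. Never press hard on the stand, leave the other things on the bench alone, and let go of the shelf.

Things in the scene. Friction and masses are not known exactly. Their poses are not given: they have to be found in the camera images.
- lens_shelf: Loose white metal shelf bracket, 0.3 to 0.45 kg, lying level on the bench. Origin: centre of its plate's underside. Axes: x to its back (the tabs' side), y across, z up. Plate 110 (x) by 150 (y) by 4 mm. Back wall over the full width at x = 51 to 55 mm, its top at z = 74 mm; small gussets join it to the plate.
- shelf_fin (a point): Top centre of the shelf's black upright grip fin, at (-27, 0, 85) mm in the shelf's frame. The fin is 12 mm thick (x = -33 to -21 mm), 50 mm long in y, from the plate up to z = 85 mm.
- shelf_pad (a point): Top centre of the shelf's orange push pad on top of the back wall, at (46, 0, 74) mm in the shelf's frame. The pad spans x = 37 to 55 mm and is 44 mm long in y.
- shelf_tabs (a point): Midway between the noses of the shelf's two steel tabs, at (67, 0, 53) mm in its frame. The tabs stick out of the back wall at y = +55 and -55 mm, each 5 mm wide with a round nose: a neck at z = 55 to 63 mm, and at its end a hook hanging down to z = 43 mm. Gap between wall and hook for the 4 mm strip: 5 mm at the top, 7 mm at the hook's lower tip.
- shelf_window (a point): Centre of the window in the lower middle of the shelf's back wall, on the rear face at (55, 0, 13) mm in the shelf's frame: 26 mm wide, z = 4 to 22 mm; below it only the plate's 4 mm edge.
- stand: Fixed stand, 200 mm wide, 208 mm high: dark foot (10 mm high, behind the front face), two posts, grey slotted carriage between them. Origin: on the bench under the middle of the strips' front face. Axes: x into the stand (the way the tabs go in), y across, z up. The carriage was clamped by hand up to 5.5 mm above or below and up to 5 mm to the left or right of the places given here; no pose shows it.
- stand_slots (a point): Nominal middle between the two slots on the front face, (0, 0, 164) mm in the stand's frame. Two upright strips at y = +55 and -55 mm, 30 mm wide, 4 mm thick, z = 70 to 199 mm, each with one through slot 9 mm wide, nominal z = 145 to 183 mm. Free space behind the slots.
- stand_seat (a point): Where the shelf's origin lies when home on a carriage at its nominal place: (-55, 0, 90) mm in the stand's frame, same axes. The tabs go in with the shelf about 21 mm higher (hooks fit the slots 12 to 30 mm above the true home); then it goes down until the necks sit on the slots' lower ends, a hard stop. More than 50 N between shelf and stand is too hard.
- stand_catch (a point): Nominal tip of the orange sprung catch's flat underside when fully out: (-6, 0, 95.5) mm in the stand's frame, level with 5.5 mm above the home shelf's underside. The catch is 18 mm wide and 11.5 mm high, with a sloping top.
- catch (a joint): Travel of the orange catch in metres: 0 = fully out, up to 0.009 pushed back. The shelf's lower rear edge pushes it back on the way down, from about 15 mm above home, against 5 to 20 N; in the last 1.5 mm before home it snaps out through the window and then keeps the shelf from rising. If not yet home, the catch holds up the released shelf.
- aux_lens: Bystander: black auxiliary lens, 48 mm across and 30 mm high; origin at the centre of its underside.
- eyepiece: Bystander: dark eyepiece standing upright, 36 mm across and 50 mm high; origin under its centre.
- flux_jar: Bystander: small amber jar, 42 mm across and 55 mm high; origin under its centre.
- screwdriver: Bystander: screwdriver, 150 mm long, lying flat.
- circuit_board: Bystander: green circuit board, 90 by 70 mm, 10 mm high; origin under its centre.
- tweezers: Bystander: steel tweezers, 120 mm long, 7 mm high, lying flat.
- screw_tray: Bystander: blue open tray, 90 by 70 by 22 mm; origin under its centre.
Things that resemble listed ones, but are neither listed nor needed, are in the scene too. What is shaped like the lens_shelf but blue or purple is not meant.

How it is judged:
By the outcome, as a careful person would: the job done as asked, in the order asked, and still so for the second after the job is handed in, with the robot touching nothing.
It also fails if it takes over 64 s, if anything falls off the work surface, if the arm or the gripper's body presses on something with over 40 N, if the wrist force passes 120 N, or if a joint passes its speed limit or range.

## Working session

There is one attempt and no reset: what is moved stays moved. The work goes in short steps, Python scripts to look and compute and a tool call to move; the robot and the scene stay as the last step left them, time stands still between calls to the robot, and variables do not carry over. Pictures are saved under pics/ and viewed, about 8 in all and at most 12, crops included, and the job is handed in when it is done.

Besides the shell and the picture viewer there is one more tool, called after "Call:" by a JSON object that holds its "api" and its "payload". play_rows: Moves the arm, as the interface text tells. Its arguments: {"type":"object","properties":{"commands":{"type":"array"},"gripper":{"type":"number"}},"required":["commands"]}

```bash
mkdir -p pics; ls
cat > h.py <<'E'
from rig import *
import numpy as np, cv2, pickle
def snap(name,tag):
    s=read_state(); c=capture(name); c={k:(np.array(v)) for k,v in c.items()}
    if name=='wrist':
        T=np.eye(4);T[:3,:3]=s['tcp_rot'];T[:3,3]=s['position'];c['cam_to_world']=T@c['hand_eye']
    pickle.dump(c,open(f'{tag}.pkl','wb'))
    return c
def load(tag): return pickle.load(open(f'{tag}.pkl','rb'))
def cloud(c):
    h,w=c['depth'].shape;u,v=np.meshgrid(np.arange(w),np.arange(h));d=c['depth']
    K=c['mtx'];p=np.stack([(u-K[0,2])/K[0,0]*d,(v-K[1,2])/K[1,1]*d,d],-1)
    T=c['cam_to_world'];return p@T[:3,:3].T+T[:3,3]
def proj(c,P):
    T=np.linalg.inv(c['cam_to_world']);p=np.atleast_2d(P)@T[:3,:3].T+T[:3,3];q=p@c['mtx'].T
    return q[:,:2]/q[:,2:]
def ray(c,u,v,z):
    d=c['cam_to_world'][:3,:3]@np.linalg.inv(c['mtx'])@[u,v,1];o=c['cam_to_world'][:3,3]
    return o+d*(z-o[2])/d[2]
E
python3 - <<'E'
from h import *
a=snap('scene','scene0');b=snap('side','side0')
im=np.hstack([a['frame'],b['frame']])
cv2.imwrite('pics/a.png',cv2.resize(a['frame'],(800,600))[:,:,::-1])
cv2.imwrite('pics/b.png',cv2.resize(b['frame'],(800,600))[:,:,::-1])
print(read_state());print(a['cam_to_world'],b['cam_to_world'])
E
```

```text
pics
{'time_s': 0.1, 'joint_positions': array([ 5.69802860e+01,  3.02732286e+01,  8.21503710e+01, -6.15641805e-04,
        6.76883497e+01, -1.02271064e+01]), 'qvel': array([-0.01870753, -0.07618433, -0.01942083, -0.01897066,  0.01724654,
       -0.00429535]), 'tau': array([ 1.12860901e-04, -4.40984631e+01, -1.77150249e+01,  6.35220297e-02,
        5.34341822e-02, -5.01398586e-05]), 'position': array([0.24175415, 0.57568016, 0.24666648]), 'tcp_rot': array([[ 3.87391857e-01, -1.05638997e-03, -9.21914548e-01],
       [ 9.21913144e-01, -1.64371513e-03,  3.87393151e-01],
       [-1.92460313e-03, -9.99998091e-01,  3.37137942e-04]]), 'force': array([-0.32314623,  0.78272106,  0.22253429]), 'moment': array([ 0.01986146, -0.02970864,  0.06018501]), 'opening': 0.9984713649035964}
[[-0.24455778  0.75420737 -0.60939538  1.38960354]
 [ 0.96963095  0.19197658 -0.15152829  0.2051134 ]
 [ 0.00270589 -0.62794604 -0.77825217  1.2724426 ]
 [ 0.          0.          0.          1.        ]] [[ 0.93619124 -0.19418505  0.29298145  0.07600975]
 [-0.35088757 -0.46749732  0.81137178 -1.2062363 ]
 [-0.02058823 -0.8624027  -0.50580402  0.87185129]
 [ 0.          0.          0.          1.        ]]
```

View pics/a.png

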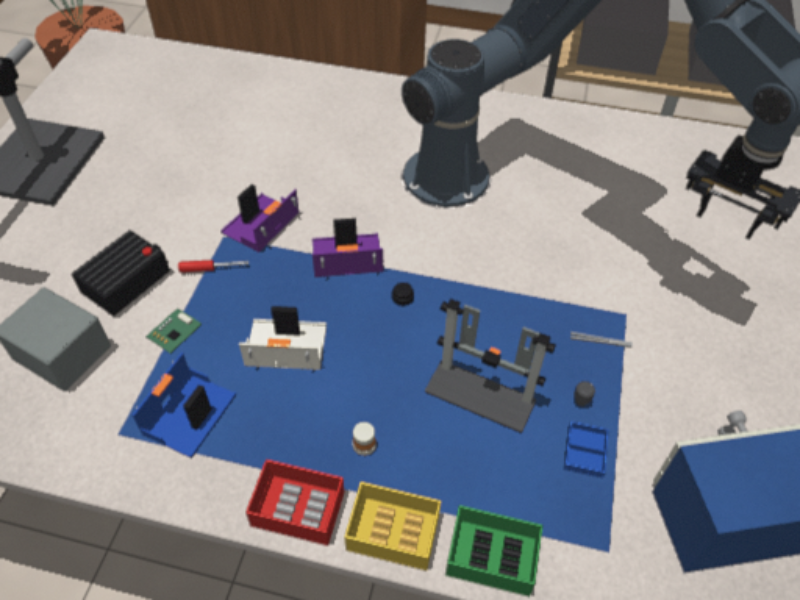

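View pics/b.png

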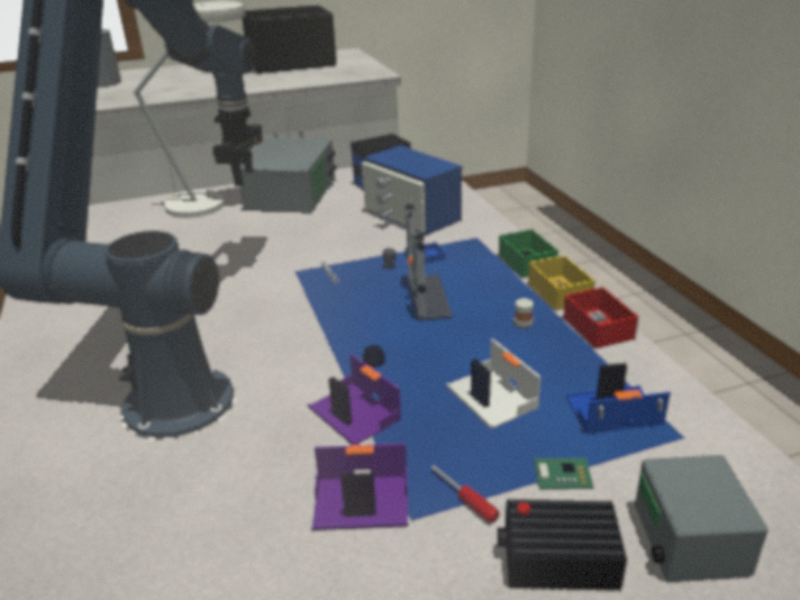

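The white shelf (285,340 in the scene view, 800 px scale) is the lens_shelf: white plate, black fin, orange pad. The lookalikes are purple at (260,215) and (347,250), and blue at (185,405). The stand is at (495,360), with its foot to the +x side, so its front faces the robot.

Run:
```python
from h import *
for t in ['scene0','side0']:
    c=load(t);P=cloud(c);f=c['frame'];hsv=cv2.cvtColor(f,cv2.COLOR_RGB2HSV).astype(int)
    ok=c['depth']>0
    # coarse shelf region
    cen=ray(load('scene0'),285*.64,345*.64,0.03)
    near=ok&(np.hypot(P[...,0]-cen[0],P[...,1]-cen[1])<.13)&(P[...,2]>-.01)&(P[...,2]<.11)
    wh=near&(hsv[...,1]<70)&(hsv[...,2]>110)
    print(t,'cen',cen.round(3),'white',wh.sum())
    Q=P[wh];print('z pct',np.percentile(Q[:,2],[2,25,50,75,98]).round(3))
    plate=Q[(Q[:,2]<.012)]
    for nm,q in [('all',Q),('plate',plate)]:
        if len(q)>20:
            r=cv2.minAreaRect((q[:,:2]*1000).astype(np.float32));print(nm,len(q),r)
    bk=near&(hsv[...,2]<60)&(P[...,2]>.01);q=P[bk]
    if len(q): print('black',len(q),q.mean(0).round(4),np.percentile(q,98,axis=0).round(3),cv2.minAreaRect((q[q[:,2]>.03][:,:2]*1000).astype(np.float32)))
    og=near&(hsv[...,0]<20)&(hsv[...,1]>140)&(hsv[...,2]>120);q=P[og]
    if len(q): print('orange',len(q),np.median(q,0).round(4))
    # stand
    sc=ray(load('scene0'),495*.64,360*.64,0.1);
    near=ok&(np.hypot(P[...,0]-sc[0],P[...,1]-sc[1])<.2)&(P[...,2]>.06)&(P[...,2]<.23)
    q=P[near];print('stand',sc.round(3),len(q),np.percentile(q,[2,50,98],axis=0).round(3).tolist(),cv2.minAreaRect((q[:,:2]*1000).astype(np.float32)))
    q2=P[near&(hsv[...,0]<20)&(hsv[...,1]>140)&(hsv[...,2]>120)]
    if len(q2):print('catch',len(q2),np.median(q2,0).round(4))
    m=np.zeros((400,500),np.uint8)
c=load('scene0');f=c['frame']
a=cv2.resize(f[165:285,130:270],(700,600),interpolation=3);cv2.imwrite('pics/c.png',a[:,:,::-1])
a=cv2.resize(f[180:280,260:370],(660,600),interpolation=3);cv2.imwrite('pics/d.png',a[:,:,::-1])
```

```text
scene0 cen [ 0.593 -0.203  0.03 ] white 1256
z pct [-0.003  0.002  0.008  0.042  0.073]
all 1256 ((573.0989379882812, -221.4959716796875), (130.71524047851562, 172.1107635498047), 10.689034461975098)
plate 676 ((570.2755737304688, -222.02886962890625), (124.9688720703125, 172.1107635498047), 10.689034461975098)
black 253 [ 0.5499 -0.2143  0.054 ] [ 0.556 -0.193  0.086] ((548.95556640625, -215.30335998535156), (17.700374603271484, 47.68395233154297), 19.326778411865234)
orange 52 [ 0.6156 -0.2055  0.0719]
stand [0.574 0.204 0.1  ] 1406 [[0.543, 0.097, 0.072], [0.568, 0.197, 0.127], [0.595, 0.292, 0.207]] ((570.3431396484375, 193.45542907714844), (211.76414489746094, 36.552757263183594), 77.85926818847656)
catch 15 [0.5596 0.199  0.1091]
side0 cen [ 0.593 -0.203  0.03 ] white 1189
z pct [-0.002  0.002  0.004  0.008  0.073]
all 1189 ((600.9390869140625, -198.19415283203125), (185.05909729003906, 183.02120971679688), 11.046760559082031)
plate 922 ((600.9390869140625, -198.19415283203125), (185.05909729003906, 183.02120971679688), 11.046760559082031)
black 214 [ 0.5396 -0.2272  0.0514] [ 0.547 -0.203  0.085] ((540.2621459960938, -225.23358154296875), (10.906871795654297, 52.5832633972168), 13.500006675720215)
orange 36 [ 0.6126 -0.207   0.0719]
stand [0.574 0.204 0.1  ] 452 [[0.536, 0.086, 0.074], [0.548, 0.128, 0.144], [0.587, 0.272, 0.207]] ((558.1648559570312, 182.18994140625), (203.90118408203125, 26.932584762573242), 77.6905288696289)
catch 4 [0.5522 0.1908 0.1061]
```

View pics/c.png

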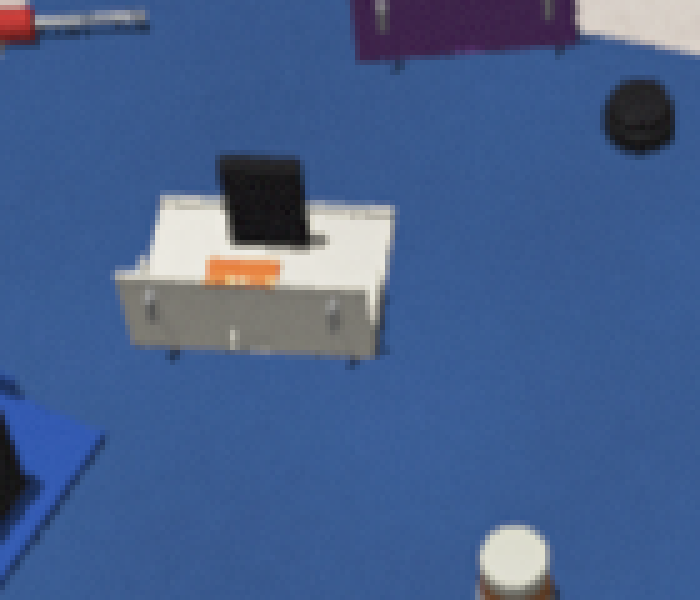

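The crop confirms it: white plate, black fin, two tabs toward the camera, and the window at the lower middle. Its yaw is about +11.5°, and the stand's is about −12°. I'll move above the fin.

Call:
{"api": "play_rows", "payload": {"commands": [[[0.02,-0.06,0.03],[0,0,-0.08]],[[0.04,-0.12,0.04],[0,0,-0.16]],[[0.07,-0.18,0.05],[0,0,-0.26]],[[0.09,-0.24,0.05],[0,0,-0.36]],[[0.11,-0.3,0.05],[0,0,-0.46]],[[0.14,-0.36,0.05],[0,0,-0.56]],[[0.16,-0.42,0.05],[0,0,-0.66]],[[0.18,-0.48,0.05],[0,0,-0.76]],[[0.21,-0.54,0.05],[0,0,-0.86]],[[0.23,-0.6,0.05],[0,0,-0.97]]]}}

```text
time_s: 1.35
position: [0.4636, -0.0013, 0.2975]
tcp_rot: [[0.98, 0.0, -0.198], [0.198, 0.0, 0.98], [0.0, -1.0, 0.0]]
force: [0.8, -0.7, 0.5]
opening: 1.001
```

Call:
{"api": "play_rows", "payload": {"commands": [[[0.03,-0.06,0.0],[0,0,0]],[[0.05,-0.12,-0.02],[0,0,0]],[[0.06,-0.18,-0.04],[0,0,0]],[[0.072,-0.195,-0.05],[0,0,0]],[[0.072,-0.195,-0.05],[0,0,0]],[[0.072,-0.195,-0.05],[0,0,0]]]}}

```text
time_s: 2.1
position: [0.5344, -0.1933, 0.2473]
tcp_rot: [[0.979, -0.001, -0.202], [0.202, 0.001, 0.979], [-0.001, -1.0, 0.001]]
force: [0.7, 0.9, -0.4]
opening: 0.997
```

Run:
```python
from h import *
s=read_state();print(s['time_s'],s['position'],s['tcp_rot'].round(3),s['joint_positions'].round(1))
c=snap('wrist','w0');print(c['hand_eye'].round(3))
cv2.imwrite('pics/e.png',cv2.resize(c['frame'],(640,480))[:,:,::-1])
P=cloud(c);hsv=cv2.cvtColor(c['frame'],cv2.COLOR_RGB2HSV).astype(int);ok=c['depth']>0
near=ok&(np.hypot(P[...,0]-.58,P[...,1]+.21)<.13)
for nm,m in [('wallTop',near&(abs(P[...,2]-.074)<.004)&(hsv[...,1]<70)&(hsv[...,2]>110)),('orange',near&(abs(P[...,2]-.074)<.006)&(hsv[...,0]<20)&(hsv[...,1]>140)),('fin',near&(abs(P[...,2]-.085)<.004)&(hsv[...,2]<70)),('plate',near&(abs(P[...,2]-.004)<.004)&(hsv[...,1]<70)&(hsv[...,2]>110))]:
    q=P[m]
    if len(q)>5: print(nm,len(q),np.median(q,0).round(4),cv2.minAreaRect((q[:,:2]*1000).astype(np.float32)))
```

```text
2.1 [ 0.53438914 -0.19334035  0.24734868] [[ 0.979 -0.001 -0.202]
 [ 0.202  0.001  0.979]
 [-0.001 -1.     0.001]] [-31.2  25.9  90.3   0.   63.9 -42.8]
[[ 1.     0.001 -0.001  0.001]
 [ 0.001 -0.288  0.958 -0.138]
 [ 0.001 -0.958 -0.288  0.081]
 [ 0.     0.     0.     1.   ]]
wallTop 400 [ 0.6168 -0.1721  0.0751] ((620.5732421875, -203.2923583984375), (90.7509994506836, 123.56158447265625), 45.094966888427734)
orange 94 [ 0.6099 -0.2015  0.0748] ((615.3834228515625, -203.88763427734375), (17.425682067871094, 44.75883483886719), 11.401777267456055)
fin 208 [ 0.5448 -0.2236  0.0863] ((543.5462646484375, -216.18270874023438), (9.813305854797363, 48.06718063354492), 11.820749282836914)
plate 7198 [ 0.573  -0.2028  0.0055] ((584.7158203125, -216.34005737304688), (139.62876892089844, 163.95675659179688), 10.15103530883789)
```

View pics/e.png

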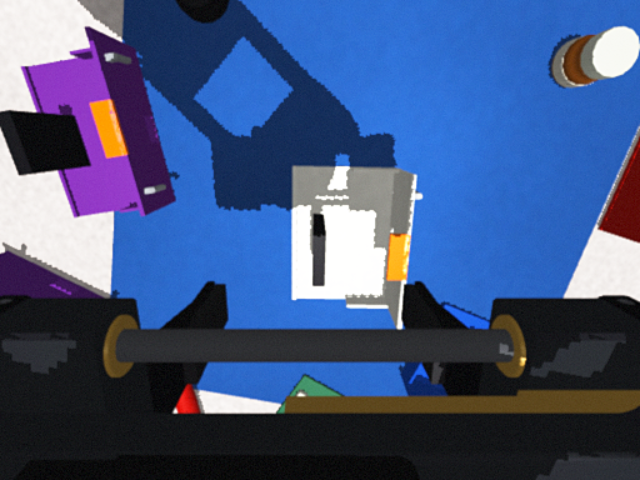

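The wrist view shows the white shelf at (350,240) px, with its fin at (318,250) and its pad at (398,257). The fin-to-pad distance is 73 mm, as specified, and the heights agree to about 1 mm. I'll descend and grasp.

Call:
{"api": "play_rows", "payload": {"commands": [[[0.01,-0.023,-0.03],[0,0,0]],[[0.01,-0.023,-0.07],[0,0,0]],[[0.01,-0.023,-0.11],[0,0,0]],[[0.01,-0.023,-0.14],[0,0,0]],[[0.01,-0.023,-0.167],[0,0,0]],[[0.01,-0.023,-0.167],[0,0,0]]]}}

```text
time_s: 2.9
position: [0.5438, -0.2152, 0.0796]
tcp_rot: [[0.979, -0.004, -0.203], [0.203, 0.002, 0.979], [-0.003, -1.0, 0.003]]
force: [-0.7, 0.2, -0.1]
opening: 1.002
```

Call:
{"api": "play_rows", "payload": {"commands": [[[0,0,0],[0,0,0]],[[0,0,0],[0,0,0]],[[0,0,0],[0,0,0]],[[0,0,0],[0,0,0]],[[0,0,0],[0,0,0]],[[0,0,0],[0,0,0]],[[0,0,0],[0,0,0]],[[0,0,0],[0,0,0]]], "gripper": 0.0}}

```text
time_s: 3.9
position: [0.5449, -0.2172, 0.0805]
tcp_rot: [[0.979, -0.0, -0.202], [0.202, 0.0, 0.979], [-0.0, -1.0, 0.0]]
force: [-3.0, -2.6, 0.3]
opening: 0.174
```

Before lifting the shelf I want a clear wrist view of the slots, since the held shelf would block it. I'll release it in place and look first.

Call:
{"api": "play_rows", "payload": {"commands": [[[0,0,0],[0,0,0]],[[0,0,0],[0,0,0]],[[0,0,0],[0,0,0]],[[0,0,0],[0,0,0]],[[0,0,0],[0,0,0]],[[0,0,0.05],[0,0,0]],[[-0.01,0,0.11],[0,0,0]],[[-0.03,0.03,0.16],[0,0,-0.05]],[[-0.06,0.08,0.19],[0,0,-0.12]],[[-0.08,0.13,0.21],[0,0,-0.2]]], "gripper": 0.087}}

```text
time_s: 5.15
position: [0.4642, -0.0864, 0.2921]
tcp_rot: [[1.0, 0.002, 0.001], [-0.001, -0.001, 1.0], [0.002, -1.0, -0.001]]
force: [0.9, -0.4, 1.0]
opening: 0.998
```

Call:
{"api": "play_rows", "payload": {"commands": [[[-0.02,0.06,0],[0,0,-0.05]],[[-0.04,0.12,0],[0,0,-0.1]],[[-0.06,0.18,0],[0,0,-0.15]],[[-0.08,0.23,0],[0,0,-0.21]],[[-0.08,0.258,0],[0,0,-0.216]],[[-0.08,0.258,0],[0,0,-0.216]],[[-0.08,0.258,0],[0,0,-0.216]]]}}

```text
time_s: 6.02
position: [0.385, 0.1702, 0.2905]
tcp_rot: [[0.977, -0.0, 0.211], [-0.211, -0.001, 0.977], [0.0, -1.0, -0.001]]
force: [0.0, 0.0, 0.4]
opening: 1.001
```

Run:
```python
from h import *
s=read_state();print(s['time_s'],s['position'],s['tcp_rot'].round(3))
c=snap('wrist','w1');print(c['mtx'])
cv2.imwrite('pics/f.png',cv2.resize(c['frame'],(800,600),interpolation=3)[:,:,::-1])
```

```text
6.025 [0.38503253 0.17021637 0.29051862] [[ 0.977 -0.     0.211]
 [-0.211 -0.001  0.977]
 [ 0.    -1.    -0.001]]
[[286.87284835   0.         251.22282988]
 [  0.         286.87284835 194.14613354]
 [  0.           0.           1.        ]]
```

View pics/f.png

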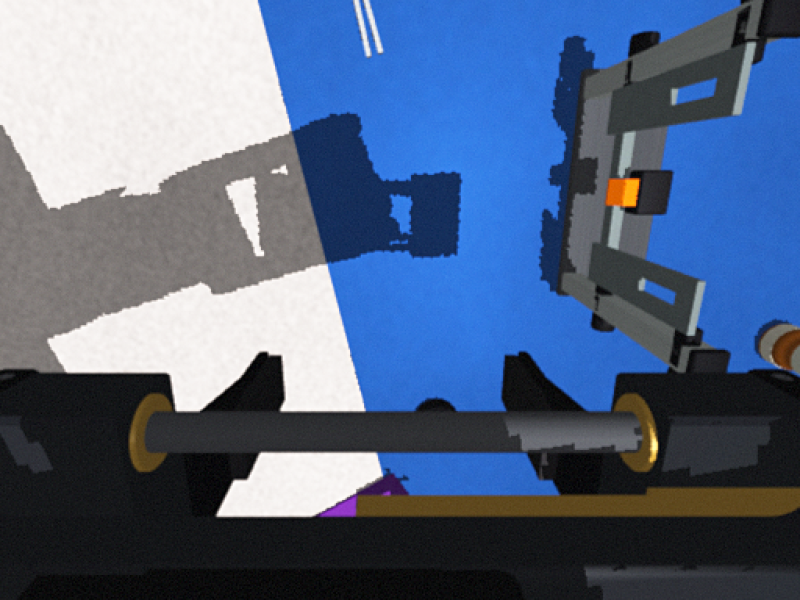

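The wrist view shows both strips, with slots at about (695,92) and (660,290), and the catch at (622,192) in 800-px scale. Next I'll fit the front-face plane and measure the slots.

Run:
```python
from h import *
c=load('w1');P=cloud(c);f=c['frame'];hsv=cv2.cvtColor(f,cv2.COLOR_RGB2HSV).astype(int)
def poly(p):
    m=np.zeros(f.shape[:2],np.uint8);cv2.fillPoly(m,[(np.array(p)*.64).astype(np.int32)],1);return m>0
# strip-face quads (800 px scale)
U=poly([(612,98),(742,48),(732,110),(612,130)]);L=poly([(597,247),(700,285),(692,330),(595,282)])
for nm,M in [('U',U),('L',L)]:
    print(nm,'hsv med',np.median(hsv[M],0))
face=(U|L)&(c['depth']>0)&(hsv[...,1]<110)&(hsv[...,2]<115)
q=P[face];
for it in range(4):
    ctr=q.mean(0);n=np.linalg.svd(q-ctr)[2][2];r=(q-ctr)@n;q=q[abs(r)<max(.0015,2*np.std(r))] if it<3 else q
if n[0]<0:n=-n
print('plane n',n.round(4),'yaw',np.degrees(np.arctan2(n[1],n[0])),'rms',np.std(r),len(q))
o,R=c['cam_to_world'][:3,3],c['cam_to_world'][:3,:3]
# upright plane w/ horizontal normal
ex=np.array([n[0],n[1],0]);ex/=np.linalg.norm(ex);ey=np.array([-ex[1],ex[0],0])
d0=np.median(q@ex);print('front dist',d0,'ex',ex)
def hit(u,v):
    d=R@np.linalg.inv(c['mtx'])@[u,v,1];p=o+d*((d0-o@ex)/(d@ex));return np.array([p@ey,p[2]])
# slot: blue-ish pixels enclosed in the quads
for nm,M,box in [('U',U,(425,35,480,80)),('L',L,(395,170,445,205))]:
    x0,y0,x1,y1=box
    sub=np.zeros(f.shape[:2],np.uint8);b=(hsv[...,1]>130)&(hsv[...,0]>95);sub[y0:y1,x0:x1]=b[y0:y1,x0:x1]
    n_,lab,st,ce=cv2.connectedComponentsWithStats(sub,connectivity=4)
    for i in range(1,n_):
        if st[i,4]<8: continue
        ys,xs=np.where(lab==i);H=np.array([hit(u,v) for u,v in zip(xs,ys)])
        print(nm,'comp',st[i],'y',H[:,0].min().round(4),H[:,0].max().round(4),'mean',H[:,0].mean().round(4),'z',H[:,1].min().round(4),H[:,1].max().round(4))
    # strip face edges by depth-consistent pixels
    res=abs(P@ex-d0);g=(res<.004)&(c['depth']>0)&(hsv[...,1]<110)&(P[...,2]>.06)&(P[...,2]<.21)
    yy=P@ey;side=g&((yy>q@ey.mean() if 0 else yy>np.median(q@ey)) if nm=='U' else yy<np.median(q@ey))
og=(hsv[...,0]<20)&(hsv[...,1]>140)&(hsv[...,2]>120)&(c['depth']>0);og[:100]=0;og[150:]=0
w=P[og];print('catch y,x,z',np.percentile(w@ey,[2,50,98]).round(4),np.percentile(w@ex,[2,50,98]).round(4),np.percentile(w[:,2],[2,98]).round(4),len(w))
yy=P@ey
for lo,hi in [(.09,.12),(.12,.145),(.15,.18),(.185,.195)]:
    s=(abs(P@ex-d0)<.004)&(c['depth']>0)&(P[...,2]>lo)&(P[...,2]<hi)&(hsv[...,1]<110)
    v=np.sort(yy[s]);k=np.where(np.diff(v)>.008)[0];print(lo,hi,'y groups',[ (a[0].round(4),a[-1].round(4),len(a)) for a in np.split(v,k+1) if len(a)>5])
s=(abs(P@ex-d0)<.004)&(c['depth']>0)&(hsv[...,1]<110)&(P[...,2]>.06);print('z top',np.percentile(P[s][:,2],[1,99]))
a=cv2.resize(f[0:260,340:512],(529,800),interpolation=cv2.INTER_NEAREST)
```

```text
U hsv med [96. 29. 61.]
L hsv med [95. 27. 62.]
plane n [ 0.977  -0.2133  0.    ] yaw -12.317817610377364 rms 0.000419156909014304 3652
front dist 0.49831822010003424 ex [ 0.97697928 -0.21333421  0.        ]
U comp [433  50  26  17 272] y 0.3644 0.3732 mean 0.3688 z 0.1558 0.1869
U comp [433  50  47  30 261] y 0.3491 0.3684 mean 0.354 z 0.1602 0.2146
L comp [424 170  21   8  90] y 0.2751 0.281 mean 0.2773 z 0.1708 0.1993
L comp [412 179  21  16 168] y 0.2562 0.2643 mean 0.2602 z 0.1559 0.1869
catch y,x,z [0.3052 0.3149 0.3232] [0.492  0.4968 0.5087] [0.085  0.1117] 262
0.09 0.12 y groups [(np.float64(0.2102), np.float64(0.3031), 440), (np.float64(0.3242), np.float64(0.4126), 620)]
0.12 0.145 y groups [(np.float64(0.2201), np.float64(0.235), 81), (np.float64(0.2437), np.float64(0.2742), 367), (np.float64(0.3539), np.float64(0.4028), 638)]
0.15 0.18 y groups [(np.float64(0.2196), np.float64(0.2354), 133), (np.float64(0.2436), np.float64(0.2743), 444), (np.float64(0.3541), np.float64(0.4029), 828)]
0.185 0.195 y groups [(np.float64(0.2167), np.float64(0.2742), 323), (np.float64(0.3543), np.float64(0.4039), 482)]
z top [0.07378835 0.20891612]
```

The plane's yaw is −12.3° and the slots' midpoint is at ey=0.3142. The slot bottom is at about z=149 mm, so the carriage is about 4 mm high and home is at z≈94 mm. Strip spacing (80 mm inner), slot width (9 mm) and the catch's centre all agree. I'll go back and grasp.

Call:
{"api": "play_rows", "payload": {"commands": [[[0.02,-0.06,0],[0,0,0.06]],[[0.05,-0.12,0],[0,0,0.12]],[[0.07,-0.17,0],[0,0,0.18]],[[0.1,-0.23,-0.01],[0,0,0.25]],[[0.12,-0.28,-0.03],[0,0,0.31]],[[0.14,-0.34,-0.05],[0,0,0.37]],[[0.16,-0.387,-0.07],[0,0,0.416]],[[0.16,-0.387,-0.1],[0,0,0.416]],[[0.16,-0.387,-0.1],[0,0,0.416]],[[0.16,-0.387,-0.1],[0,0,0.416]]]}}

```text
time_s: 7.32
position: [0.5447, -0.2167, 0.1912]
tcp_rot: [[0.98, 0.0, -0.201], [0.201, -0.0, 0.98], [0.0, -1.0, -0.0]]
force: [0.3, -0.4, -0.4]
opening: 1.0
```

```bash
cat > fin.py <<'E'
from h import *
import sys
s=read_state();print(s['time_s'],s['position'].round(4),np.degrees(np.arctan2(s['tcp_rot'][1,0],s['tcp_rot'][0,0])))
c=snap('wrist','w2');P=cloud(c);hsv=cv2.cvtColor(c['frame'],cv2.COLOR_RGB2HSV).astype(int);ok=c['depth']>0
near=ok&(np.hypot(P[...,0]-.58,P[...,1]+.21)<.1)
m=near&(hsv[...,0]<20)&(hsv[...,1]>140)
for nm,m in [('pad',near&(abs(P[...,2]-.075)<.004)&(hsv[...,0]<20)&(hsv[...,1]>140)),('fin',near&(abs(P[...,2]-.086)<.003)&(hsv[...,2]<70)&(np.hypot(P[...,0]-.544,P[...,1]+.217)<.035))]:
    q=P[m]
    if len(q)>5: print(nm,len(q),np.median(q,0).round(4),cv2.minAreaRect((q[:,:2]*1000).astype(np.float32)))
E
python3 fin.py
```

```text
7.325 [ 0.5447 -0.2167  0.1912] 11.58221817482754
pad 738 [ 0.6144 -0.1991  0.0753] ((615.8402099609375, -203.65171813964844), (17.898883819580078, 44.6376953125), 11.300591468811035)
fin 556 [ 0.5437 -0.2124  0.0864] ((544.2900390625, -216.14035034179688), (10.483978271484375, 48.464664459228516), 11.199361801147461)
```

Call:
{"api": "play_rows", "payload": {"commands": [[[0,0,-0.04],[0,0,0]],[[0,0,-0.08],[0,0,0]],[[0,0,-0.111],[0,0,0]],[[0,0,-0.111],[0,0,0]],[[0,0,-0.111],[0,0,0]]]}}

```text
time_s: 8.0
position: [0.5462, -0.2166, 0.0814]
tcp_rot: [[0.979, 0.003, -0.202], [0.202, -0.002, 0.979], [0.002, -1.0, -0.002]]
force: [-0.9, 0.7, -0.4]
opening: 1.001
```

Call:
{"api": "play_rows", "payload": {"commands": [[[0,0,0],[0,0,0]],[[0,0,0],[0,0,0]],[[0,0,0],[0,0,0]],[[0,0,0],[0,0,0]],[[0,0,0],[0,0,0]],[[0,0,0],[0,0,0]],[[0,0,0],[0,0,0]],[[0,0,0],[0,0,0]],[[0,0,0],[0,0,0]],[[0,0,0],[0,0,0]]], "gripper": 0.0}}

```text
time_s: 9.25
position: [0.5447, -0.2162, 0.0795]
tcp_rot: [[0.979, -0.001, -0.202], [0.202, 0.0, 0.979], [-0.001, -1.0, 0.0]]
force: [-1.2, -0.6, -1.3]
opening: 0.136
```

Call:
{"api": "play_rows", "payload": {"commands": [[[0,0,0.02],[0,0,0]],[[0,0,0.05],[0,0,0]],[[0,0,0.1],[0,0,0]],[[0,0,0.16],[0,0,0]],[[0,0,0.16],[0,0,0]]]}}

```text
time_s: 9.88
position: [0.5478, -0.2177, 0.2442]
tcp_rot: [[0.979, 0.01, -0.202], [0.202, -0.006, 0.979], [0.008, -1.0, -0.008]]
force: [0.9, -0.5, -5.2]
opening: 0.137
```

Grip is confirmed: the opening is 12 mm and the weight shows in the wrist force. I'll carry the shelf to staging in front of the stand.

Call:
{"api": "play_rows", "payload": {"commands": [[[-0.02,0.05,0.0],[0,0,-0.04]],[[-0.05,0.1,0.0],[0,0,-0.09]],[[-0.08,0.15,0.0],[0,0,-0.15]],[[-0.11,0.2,0.0],[0,0,-0.21]],[[-0.14,0.25,0.0],[0,0,-0.28]],[[-0.15,0.3,-0.01],[0,0,-0.35]],[[-0.15,0.35,-0.02],[0,0,-0.417]],[[-0.15,0.4,-0.03],[0,0,-0.417]],[[-0.14,0.442,-0.046],[0,0,-0.417]],[[-0.14,0.442,-0.046],[0,0,-0.417]]]}}

```text
time_s: 11.12
position: [0.4036, 0.2278, 0.191]
tcp_rot: [[0.978, -0.005, 0.208], [-0.208, -0.001, 0.978], [-0.004, -1.0, -0.001]]
force: [-0.4, -0.3, -3.7]
opening: 0.133
```

Call:
{"api": "play_rows", "payload": {"commands": [[[0.01,0,0],[0,0,0]],[[0.02,0,0],[0,0,0]],[[0.02,0,0],[0,0,0]],[[0.02,0,0],[0,0,0]],[[0.02,0,0],[0,0,0]]]}}

```text
time_s: 11.75
position: [0.4246, 0.2253, 0.1937]
tcp_rot: [[0.977, -0.0, 0.213], [-0.213, -0.0, 0.977], [-0.0, -1.0, -0.0]]
force: [0.3, -0.6, -5.2]
opening: 0.137
```

```bash
cat > st.py <<'E'
from h import *
import sys
EX=np.array([.97698,-.21333,0]);EY=np.array([.21333,.97698,0])
s=read_state();p=s['position'];R=s['tcp_rot']
print('t',s['time_s'],'pos',p.round(4),'x_st',(p@EX-.4983).round(4),'y_st',(p@EY-.3142).round(4),'under z',(p[2]-.0797).round(4),'yaw',np.degrees(np.arctan2(R[1,0],R[0,0])).round(2),'F',s['force'].round(1),'M',s['moment'].round(2),'op',round(s['opening']*87,1))
E
python3 st.py
python3 - <<'E'
from h import *
c=snap('wrist','w3');cv2.imwrite('pics/g.png',cv2.resize(c['frame'][0:300,200:512],(800,769),interpolation=cv2.INTER_CUBIC)[:600,:,::-1])
E
```

```text
t 11.75 pos [0.4246 0.2253 0.1937] x_st -0.1315 y_st -0.0035 under z 0.114 yaw -12.3 F [ 0.3 -0.6 -5.2] M [-0.09  0.24  0.04] op 11.9
```

View pics/g.png

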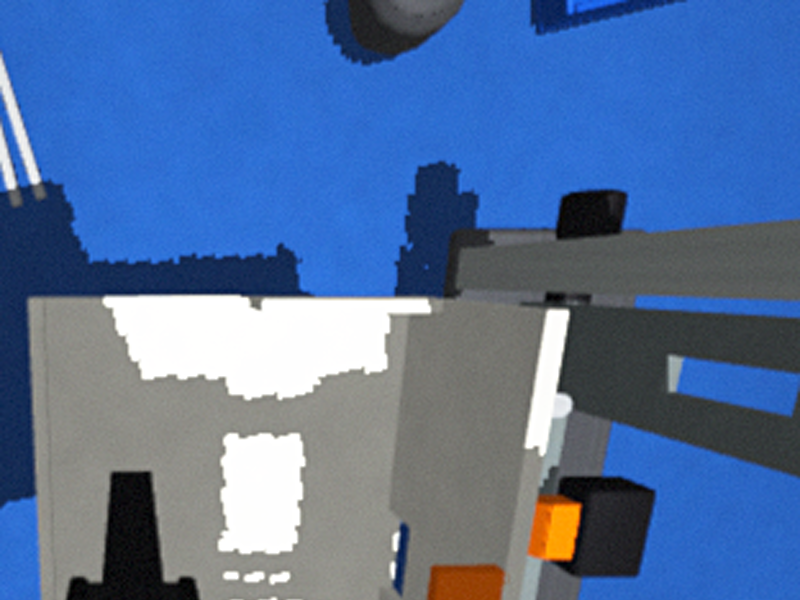

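The wrist view shows the +y tab at crop (562,405), just in front of its strip, with the slot at (735,385). I'll measure the tab's lateral offset from this image.

Run:
```python
from h import *
from st import EX,EY
c=load('w3');K=2.5641
def st(p): return (p@EX-.4983).round(4),(p@EY-.3142).round(4),p[2].round(4)
P=cloud(c);f=c['frame']
print('tab tip',st(ray(c,200+562/K,405/K,.175)),'top/bottom edge',st(ray(c,200+560/K,395/K,.175)),st(ray(c,200+560/K,418/K,.175)))
u,v=int(200+562/K),int(405/K);print('depth near',[st(P[v+j,u+i]) for i in(-1,0,1) for j in(-1,0,1)])
print('wall top corner y=+75:',st(ray(c,200+568/K,308/K,.188)))
o=c['cam_to_world'][:3,3]
for nm,(a,b) in {'slot upper edge':(735,361),'slot lower edge':(735,405),'up2':(780,367),'lo2':(780,413)}.items():
    d=c['cam_to_world'][:3,:3]@np.linalg.inv(c['mtx'])@[200+a/K,b/K,1];p=o+d*((.4983-o@EX)/(d@EX));print(nm,st(p))
hsv=cv2.cvtColor(f,cv2.COLOR_RGB2HSV).astype(int)
m=(hsv[...,0]<20)&(hsv[...,1]>140)&(c['depth']>0)&(abs(P[...,2]-.188)<.01);q=P[m];print('pad',len(q),[np.percentile(q@EY-.3142,[1,99]),np.percentile(q@EX-.4983,[1,99]),np.median(q[:,2])])
```

```text
t 11.8 pos [0.4247 0.2255 0.1936] x_st -0.1315 y_st -0.0033 under z 0.1139 yaw -12.28 F [-0.5  0.5 -4.1] M [-0.07  0.17  0.01] op 11.9
tab tip (np.float64(-0.0388), np.float64(0.0512), np.float64(0.175)) top/bottom edge (np.float64(-0.0396), np.float64(0.0534), np.float64(0.175)) (np.float64(-0.0387), np.float64(0.0484), np.float64(0.175))
depth near [(np.float64(-0.042), np.float64(0.053), np.float64(0.1791)), (np.float64(-0.0418), np.float64(0.0524), np.float64(0.1789)), (np.float64(-0.0416), np.float64(0.0518), np.float64(0.1788)), (np.float64(-0.0414), np.float64(0.0529), np.float64(0.1789)), (np.float64(-0.0415), np.float64(0.0525), np.float64(0.1793)), (np.float64(-0.0415), np.float64(0.052), np.float64(0.1794)), (np.float64(-0.0408), np.float64(0.0529), np.float64(0.1789)), (np.float64(-0.0404), np.float64(0.0523), np.float64(0.1783)), (np.float64(-0.0414), np.float64(0.0521), np.float64(0.1802))]
wall top corner y=+75: (np.float64(-0.0484), np.float64(0.0719), np.float64(0.188))
slot upper edge (np.float64(0.0), np.float64(0.0601), np.float64(0.1702))
slot lower edge (np.float64(0.0), np.float64(0.051), np.float64(0.173))
up2 (np.float64(0.0), np.float64(0.0602), np.float64(0.1818))
lo2 (np.float64(0.0), np.float64(0.0513), np.float64(0.1845))
pad 986 [array([-0.00477083,  0.01907641]), array([-0.067333  , -0.04927436]), np.float64(0.18899559884772088)]
```

The TCP, the tab and the wall corner all agree: the shelf must move +3.7 mm across the stand and about 49 mm in. Its height is fine, at 20 mm above home.

Call:
{"api": "play_rows", "payload": {"commands": [[[0.001,0.0036,0.0005],[0,0,0]],[[0.008,0.002,0.0005],[0,0,0]],[[0.016,0.0003,0.0005],[0,0,0]],[[0.024,-0.0015,0.0005],[0,0,0]],[[0.03,-0.0028,0.0005],[0,0,0]],[[0.034,-0.0037,0.0005],[0,0,0]],[[0.034,-0.0037,0.0005],[0,0,0]],[[0.034,-0.0037,0.0005],[0,0,0]]]}}

```text
time_s: 12.8
position: [0.4586, 0.222, 0.194]
tcp_rot: [[0.977, -0.001, 0.212], [-0.212, -0.0, 0.977], [-0.001, -1.0, -0.0]]
force: [-1.2, -0.5, -4.1]
opening: 0.136
```

```bash
python3 st.py
```

```text
t 12.8 pos [0.4586 0.222  0.194 ] x_st -0.0976 y_st 0.0005 under z 0.1143 yaw -12.26 F [-1.2 -0.5 -4.1] M [-0.02  0.21 -0.01] op 11.8
```

Call:
{"api": "play_rows", "payload": {"commands": [[[0.003,-0.0007,0],[0,0,0]],[[0.006,-0.0013,0],[0,0,0]],[[0.008,-0.0017,0],[0,0,0]],[[0.008,-0.0017,0],[0,0,0]]]}}

```text
time_s: 13.3
position: [0.4673, 0.2203, 0.1941]
tcp_rot: [[0.977, 0.0, 0.212], [-0.212, 0.0, 0.977], [0.0, -1.0, 0.0]]
force: [0.7, 0.7, -4.0]
opening: 0.133
```

Call:
{"api": "play_rows", "payload": {"commands": [[[0.002,-0.0004,0],[0,0,0]],[[0.004,-0.0009,0],[0,0,0]],[[0.006,-0.0013,0],[0,0,0]],[[0.006,-0.0013,0],[0,0,0]]]}}

```text
time_s: 13.8
position: [0.4731, 0.219, 0.194]
tcp_rot: [[0.977, -0.0, 0.212], [-0.212, -0.0, 0.977], [-0.0, -1.0, -0.0]]
force: [-1.3, 0.1, -4.9]
opening: 0.135
```

```bash
python3 st.py
```

```text
t 13.8 pos [0.4731 0.219  0.194 ] x_st -0.0828 y_st 0.0007 under z 0.1143 yaw -12.27 F [-1.3  0.1 -4.9] M [-0.02  0.15 -0.03] op 11.8
```

The tabs passed in freely. I'll feel for the face next.

Call:
{"api": "play_rows", "payload": {"commands": [[[0.0005,-0.0001,0],[0,0,0]],[[0.0008,-0.0002,0],[0,0,0]],[[0.0008,-0.0002,0],[0,0,0]]]}}

```text
time_s: 14.18
position: [0.4734, 0.2189, 0.194]
tcp_rot: [[0.977, -0.001, 0.212], [-0.212, 0.0, 0.977], [-0.001, -1.0, -0.0]]
force: [-0.5, 0.6, -4.7]
opening: 0.132
```

```bash
python3 st.py
```

```text
t 14.175 pos [0.4734 0.2189 0.194 ] x_st -0.0825 y_st 0.0007 under z 0.1143 yaw -12.27 F [-0.5  0.6 -4.7] M [ 0.05  0.38 -0.03] op 11.5
```

Call:
{"api": "play_rows", "payload": {"commands": [[[0,0,-0.0015],[0,0,0]],[[0,0,-0.003],[0,0,0]],[[0,0,-0.0045],[0,0,0]],[[0,0,-0.006],[0,0,0]],[[0,0,-0.006],[0,0,0]]]}}

```text
time_s: 14.8
position: [0.4734, 0.2188, 0.1881]
tcp_rot: [[0.977, -0.001, 0.212], [-0.212, -0.0, 0.977], [-0.001, -1.0, -0.0]]
force: [-3.9, 0.3, -0.7]
opening: 0.134
```

```bash
python3 st.py
```

```text
t 14.8 pos [0.4734 0.2188 0.1881] x_st -0.0825 y_st 0.0006 under z 0.1084 yaw -12.26 F [-3.9  0.3 -0.7] M [-0.11  0.68 -0.12] op 11.7
```

The catch has made contact at 108 mm, as expected for home at about 94. I'll continue gently.

Call:
{"api": "play_rows", "payload": {"commands": [[[0,0,-0.001],[0,0,0]],[[0,0,-0.002],[0,0,0]],[[0,0,-0.003],[0,0,0]],[[0,0,-0.004],[0,0,0]],[[0,0,-0.004],[0,0,0]]]}}

```text
time_s: 15.42
position: [0.4735, 0.2189, 0.1841]
tcp_rot: [[0.977, -0.001, 0.212], [-0.212, 0.0, 0.977], [-0.001, -1.0, -0.0]]
force: [-5.4, 1.2, 3.1]
opening: 0.134
```

Call:
{"api": "play_rows", "payload": {"commands": [[[0,0,-0.001],[0,0,0]],[[0,0,-0.002],[0,0,0]],[[0,0,-0.003],[0,0,0]],[[0,0,-0.003],[0,0,0]]]}}

```text
time_s: 15.92
position: [0.4735, 0.2189, 0.1812]
tcp_rot: [[0.977, -0.001, 0.212], [-0.212, 0.0, 0.977], [-0.001, -1.0, -0.0]]
force: [-5.2, 0.7, 3.2]
opening: 0.135
```

```bash
python3 st.py
```

```text
t 15.925 pos [0.4735 0.2189 0.1812] x_st -0.0824 y_st 0.0007 under z 0.1015 yaw -12.25 F [-5.2  0.7  3.2] M [-0.04  0.8  -0.14] op 11.7
```

Call:
{"api": "play_rows", "payload": {"commands": [[[0,0,-0.001],[0,0,0]],[[0,0,-0.002],[0,0,0]],[[0,0,-0.003],[0,0,0]],[[0,0,-0.003],[0,0,0]]]}}

```text
time_s: 16.42
position: [0.473, 0.2188, 0.1773]
tcp_rot: [[0.977, -0.002, 0.212], [-0.212, -0.0, 0.977], [-0.002, -1.0, -0.001]]
force: [-3.4, 1.3, -3.1]
opening: 0.134
```

Call:
{"api": "play_rows", "payload": {"commands": [[[0,0,-0.0005],[0,0,0]],[[0,0,-0.001],[0,0,0]],[[0,0,-0.0015],[0,0,0]],[[0,0,-0.002],[0,0,0]],[[0,0,-0.002],[0,0,0]]]}}

```text
time_s: 17.05
position: [0.4734, 0.2188, 0.176]
tcp_rot: [[0.977, -0.001, 0.212], [-0.212, -0.0, 0.977], [-0.001, -1.0, -0.0]]
force: [-4.4, 1.2, -0.9]
opening: 0.134
```

```bash
python3 st.py
```

```text
t 17.05 pos [0.4734 0.2188 0.176 ] x_st -0.0825 y_st 0.0006 under z 0.0963 yaw -12.27 F [-4.4  1.2 -0.9] M [ 0.16  1.14 -0.02] op 11.7
```

Call:
{"api": "play_rows", "payload": {"commands": [[[0,0,-0.0005],[0,0,0]],[[0,0,-0.001],[0,0,0]],[[0,0,-0.001],[0,0,0]]]}}

```text
time_s: 17.42
position: [0.4734, 0.2188, 0.175]
tcp_rot: [[0.977, -0.001, 0.213], [-0.213, -0.0, 0.977], [-0.001, -1.0, -0.0]]
force: [-5.1, -0.2, -1.4]
opening: 0.132
```

Call:
{"api": "play_rows", "payload": {"commands": [[[0,0,-0.0005],[0,0,0]],[[0,0,-0.001],[0,0,0]],[[0,0,-0.001],[0,0,0]]]}}

```text
time_s: 17.8
position: [0.4736, 0.2188, 0.1739]
tcp_rot: [[0.977, -0.0, 0.213], [-0.213, -0.0, 0.977], [-0.0, -1.0, -0.0]]
force: [-4.9, 1.4, -2.2]
opening: 0.136
```

```bash
python3 st.py
```

```text
t 17.8 pos [0.4736 0.2188 0.1739] x_st -0.0823 y_st 0.0006 under z 0.0942 yaw -12.28 F [-4.9  1.4 -2.2] M [ 0.11  0.92 -0.13] op 11.8
```

Call:
{"api": "play_rows", "payload": {"commands": [[[0,0,-0.0005],[0,0,0]],[[0,0,-0.001],[0,0,0]],[[0,0,-0.001],[0,0,0]]]}}

```text
time_s: 18.18
position: [0.4736, 0.2188, 0.1731]
tcp_rot: [[0.977, -0.0, 0.213], [-0.213, -0.0, 0.977], [-0.0, -1.0, -0.0]]
force: [-5.1, 0.6, -2.3]
opening: 0.137
```

Call:
{"api": "play_rows", "payload": {"commands": [[[0,0,-0.0005],[0,0,0]],[[0,0,-0.001],[0,0,0]],[[0,0,-0.001],[0,0,0]]]}}

```text
time_s: 18.55
position: [0.4736, 0.2189, 0.1725]
tcp_rot: [[0.977, -0.0, 0.212], [-0.212, -0.0, 0.977], [-0.0, -1.0, -0.0]]
force: [-5.8, 2.1, 2.2]
opening: 0.139
```

```bash
python3 st.py
```

```text
t 18.55 pos [0.4736 0.2189 0.1725] x_st -0.0823 y_st 0.0007 under z 0.0928 yaw -12.26 F [-5.8  2.1  2.2] M [-0.03  1.07 -0.17] op 12.1
```

Call:
{"api": "play_rows", "payload": {"commands": [[[0,0,-0.0005],[0,0,0]],[[0,0,-0.0008],[0,0,0]],[[0,0,-0.0008],[0,0,0]]]}}

```text
time_s: 18.92
position: [0.4736, 0.219, 0.1723]
tcp_rot: [[0.977, 0.0, 0.212], [-0.212, -0.0, 0.977], [0.0, -1.0, 0.0]]
force: [-7.3, 2.0, 5.4]
opening: 0.134
```

Call:
{"api": "play_rows", "payload": {"commands": [[[0,0,-0.0005],[0,0,0]],[[0,0,-0.0008],[0,0,0]],[[0,0,-0.0008],[0,0,0]]]}}

```text
time_s: 19.3
position: [0.4735, 0.219, 0.1719]
tcp_rot: [[0.977, 0.0, 0.212], [-0.212, 0.0, 0.977], [0.0, -1.0, 0.0]]
force: [-9.1, 0.5, 7.5]
opening: 0.136
```

```bash
python3 st.py;python3 - <<'E'
from h import *
s=snap('scene','s2');c=snap('wrist','w4')
a=cv2.resize(s['frame'][175:285,255:375],(400,367),interpolation=3);b=cv2.resize(c['frame'][60:260,200:500],(550,367),interpolation=3)
cv2.imwrite('pics/i.png',cv2.resize(np.hstack([a,b]),(800,309))[:,:,::-1])
E
```

```text
t 19.3 pos [0.4735 0.219  0.1719] x_st -0.0824 y_st 0.0008 under z 0.0922 yaw -12.24 F [-9.1  0.5  7.5] M [-0.13  1.36 -0.07] op 11.8
```

View pics/i.png

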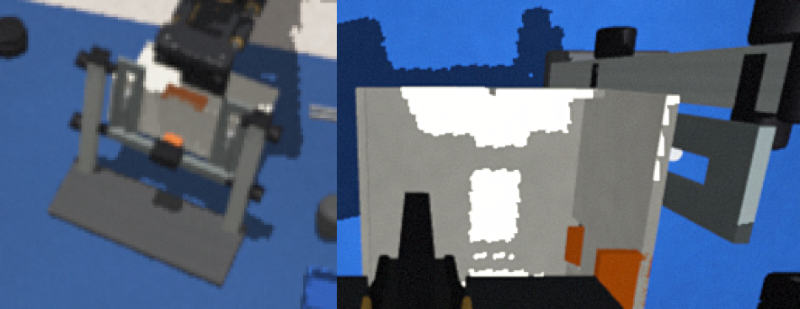

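In the wrist crop an orange patch shows at the window, inside the wall at (573,245). The force is rising with no further travel, so this looks like the hard stop. I'll measure the catch tip, slot neck and pad from this image.

Run:
```python
from h import *
from st import EX,EY
c=load('w4');P=cloud(c);f=c['frame'];hsv=cv2.cvtColor(f,cv2.COLOR_RGB2HSV).astype(int)
m=((hsv[...,0]<20)&(hsv[...,1]>140)&(hsv[...,2]>60)&(c['depth']>0)).astype(np.uint8)
n,l,s,ce=cv2.connectedComponentsWithStats(m)
for i in range(1,n):
    if s[i,4]>15:
        q=P[l==i];print(s[i],'x',np.percentile(q@EX-.4983,[3,50,97]).round(4),'y',np.percentile(q@EY-.3142,[3,97]).round(4),'z',np.percentile(q[:,2],[3,50,97]).round(4))
# wall top & plate height profile
w=(hsv[...,1]<60)&(c['depth']>0)
x=P@EX-.4983
g=w&(x<-.02)&(x>-.10)&(P[...,2]<.12)&(P[...,2]>.07)&(P@EY-.3142<.07)
q=P[g];A=np.c_[q@EX-.4983+.055,q@EY-.3142,np.ones(len(q))];print('plate fit',len(q),np.linalg.lstsq(A,q[:,2],rcond=None)[0])
# floor/mat check for depth bias
b=(hsv[...,0]>100)&(hsv[...,1]>180)&(c['depth']>0)&(P[...,2]<.02);print('mat z',np.median(P[b][:,2]))
```

```text
t 19.4 pos [0.4735 0.219  0.1719] x_st -0.0824 y_st 0.0008 under z 0.0922 yaw -12.24 F [-8.2  1.2  8.6] M [-0.12  1.35 -0.09] op 11.8
[348 206  12  26 246] x [-0.0059 -0.0037 -0.0008] y [-0.008   0.0087] z [0.1002 0.1047 0.1087]
[366 221  34  43 873] x [-0.0182 -0.0102 -0.0042] y [0.003  0.0228] z [0.164  0.1678 0.1693]
[281 252   7  12  33] x [-0.0724 -0.0722 -0.0713] y [0.0321 0.0391] z [0.224  0.2308 0.2349]
[215 255   8  12  31] x [-0.0928 -0.0919 -0.0917] y [0.0331 0.039 ] z [0.2256 0.2332 0.2363]
[215 268   4  11  23] x [-0.0926 -0.092  -0.0917] y [0.0344 0.037 ] z [0.2363 0.2374 0.2387]
[214 280   8  15  30] x [-0.0926 -0.092  -0.0917] y [0.0254 0.0339] z [0.2325 0.2386 0.2404]
[282 293   7   8  23] x [-0.0723 -0.0721 -0.0713] y [0.0227 0.0302] z [0.2288 0.2377 0.2399]
[280 312   6   7  17] x [-0.074  -0.0731 -0.0726] y [0.0247 0.0268] z [0.241  0.2433 0.2447]
[285 312   9  18  55] x [-0.0728 -0.0717 -0.0706] y [0.0255 0.0269] z [0.2422 0.2452 0.2484]
[299 312  15  10  53] x [-0.0685 -0.0669 -0.065 ] y [0.0254 0.0271] z [0.2416 0.2434 0.2458]
[322 312  17  12  63] x [-0.0622 -
[... 742 characters left out ...]
 -0.0794 -0.0753] y [0.0257 0.0271] z [0.2441 0.246  0.2484]
[ 90 318  26  13 113] x [-0.1255 -0.1218 -0.1188] y [0.0254 0.0272] z [0.2443 0.247  0.2493]
[295 318  18  12  61] x [-0.0701 -0.0682 -0.0656] y [0.0256 0.0271] z [0.2445 0.2466 0.2488]
[338 321   7   9  22] x [-0.0588 -0.0582 -0.0576] y [0.0256 0.027 ] z [0.2454 0.2472 0.2486]
[241 322   9   9  31] x [-0.0845 -0.0835 -0.0827] y [0.0257 0.0269] z [0.2461 0.2478 0.2492]
[267 322  12   9  39] x [-0.0777 -0.0764 -0.0752] y [0.0257 0.0273] z [0.2457 0.2475 0.2489]
[346 322   7   8  17] x [-0.0565 -0.0561 -0.0551] y [0.0255 0.0273] z [0.2456 0.2473 0.2492]
plate fit 10526 [-0.00108825  0.00258833  0.09793356]
mat z 0.0018091087801730965
```

The catch tip is at x=−5.9 mm (fully out), the plate is level, and its height is about 93 mm. One more gentle press will confirm the hard stop.

Call:
{"api": "play_rows", "payload": {"commands": [[[0,0,-0.0005],[0,0,0]],[[0,0,-0.001],[0,0,0]],[[0,0,-0.0015],[0,0,0]],[[0,0,-0.0015],[0,0,0]]]}}

```text
time_s: 19.9
position: [0.4731, 0.2192, 0.171]
tcp_rot: [[0.977, -0.0, 0.212], [-0.212, 0.0, 0.977], [-0.0, -1.0, 0.0]]
force: [-10.9, 1.9, 13.6]
opening: 0.134
```

```bash
python3 st.py
```

```text
t 19.9 pos [0.4731 0.2192 0.171 ] x_st -0.0829 y_st 0.0009 under z 0.0913 yaw -12.24 F [-10.9   1.9  13.6] M [-0.03  1.58 -0.1 ] op 11.7
```

Call:
{"api": "play_rows", "payload": {"commands": [[[0,0,0.001],[0,0,0]],[[-0.0005,0.0001,0.002],[0,0,0]],[[-0.001,0.0002,0.0025],[0,0,0]],[[-0.001,0.0002,0.0025],[0,0,0]]]}}

```text
time_s: 20.4
position: [0.4734, 0.2191, 0.1719]
tcp_rot: [[0.977, 0.002, 0.212], [-0.212, 0.0, 0.977], [0.001, -1.0, 0.0]]
force: [-3.9, 1.0, 1.3]
opening: 0.136
```

Call:
{"api": "play_rows", "payload": {"commands": [[[0,0,0],[0,0,0]],[[0,0,0],[0,0,0]],[[0,0,0],[0,0,0]],[[0,0,0],[0,0,0]],[[0,0,0],[0,0,0]],[[0,0,0],[0,0,0]]], "gripper": 0.06}}

```text
time_s: 21.15
position: [0.473, 0.2191, 0.1715]
tcp_rot: [[0.977, 0.0, 0.212], [-0.212, 0.0, 0.977], [0.0, -1.0, 0.0]]
force: [-0.3, 0.7, -0.3]
opening: 0.668
```

```bash
python3 st.py
```

```text
t 21.15 pos [0.473  0.2191 0.1715] x_st -0.083 y_st 0.0007 under z 0.0918 yaw -12.26 F [-0.3  0.7 -0.3] M [-0.11  0.1  -0.01] op 58.1
```

Call:
{"api": "play_rows", "payload": {"commands": [[[0,0,0.03],[0,0,0]],[[0,0,0.07],[0,0,0]],[[-0.03,0,0.1],[0,0,0]],[[-0.06,-0.03,0.12],[0,0,0]],[[-0.09,-0.05,0.12],[0,0,0]],[[-0.09,-0.05,0.12],[0,0,0]],[[-0.09,-0.05,0.12],[0,0,0]]]}}

```text
time_s: 22.02
position: [0.3837, 0.1693, 0.2918]
tcp_rot: [[0.977, 0.002, 0.213], [-0.213, 0.0, 0.977], [0.002, -1.0, 0.001]]
force: [0.6, 0.2, -0.2]
opening: 0.687
```

```bash
cat > chk.py <<'E'
from h import *
from st import EX,EY
c=snap('wrist','w5');P=cloud(c);f=c['frame'];hsv=cv2.cvtColor(f,cv2.COLOR_RGB2HSV).astype(int);ok=c['depth']>0
x=P@EX-.4983;y=P@EY-.3142;z=P[...,2]
o=ok&(hsv[...,0]<20)&(hsv[...,1]>140)&(hsv[...,2]>60)&(abs(y)<.04)&(x>-.03)&(x<.03)
for nm,m in [('catch',o&(z<.13)),('pad',o&(z>.15)&(z<.18))]:
    if m.sum(): print(nm,m.sum(),'x',np.percentile(x[m],[3,50,97]).round(4),'y',np.percentile(y[m],[3,97]).round(4),'z',np.percentile(z[m],[3,50,97]).round(4))
g=ok&(hsv[...,1]<60)&(x<-.02)&(x>-.1)&(z<.12)&(z>.07)&(abs(y)<.07)
if g.sum(): A=np.c_[x[g]+.055,y[g],np.ones(g.sum())];print('plate',g.sum(),np.linalg.lstsq(A,z[g],rcond=None)[0].round(4))
cv2.imwrite('pics/j.png',cv2.resize(f[:260,240:512],(628,600),interpolation=3)[:,:,::-1])
E
python3 chk.py
```

```text
t 22.025 pos [0.3837 0.1693 0.2918] x_st -0.1595 y_st -0.067 under z 0.2121 yaw -12.28 F [ 0.6  0.2 -0.2] M [-0.11  0.07  0.02] op 59.8
catch 125 x [-0.0062 -0.004  -0.0013] y [-0.008  0.008] z [0.0981 0.1045 0.1085]
pad 974 x [-0.021  -0.0143 -0.005 ] y [-0.0199  0.0217] z [0.1643 0.1673 0.1686]
plate 7524 [ 0.0324 -0.001   0.0958]
```

View pics/j.png

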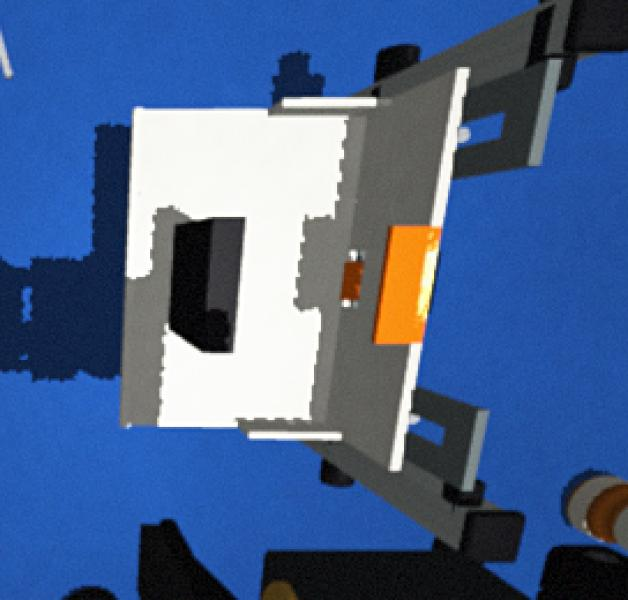

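The shelf is hanging on both tabs at (462,133) and (412,418), with the catch visible through the window at (352,282). It droops 1.9° now that it is free. To be sure it is fully home, I'll press the pad gently with closed fingers.

Call:
{"api": "play_rows", "payload": {"commands": [[[0.04,0.01,0],[0,0,0]],[[0.08,0.02,0],[0,0,0]],[[0.12,0.027,0],[0,0,0]],[[0.16,0.0335,0],[0,0,0]],[[0.16,0.0335,-0.03],[0,0,0]],[[0.16,0.0335,-0.06],[0,0,0]],[[0.16,0.0335,-0.08],[0,0,0]],[[0.16,0.0335,-0.09],[0,0,0]],[[0.16,0.0335,-0.09],[0,0,0]],[[0.16,0.0335,-0.09],[0,0,0]]], "gripper": 0.0}}

```text
time_s: 23.32
position: [0.5437, 0.2028, 0.2022]
tcp_rot: [[0.977, 0.002, 0.212], [-0.212, 0.0, 0.977], [0.002, -1.0, 0.001]]
force: [-1.0, -0.5, -1.2]
opening: 0.008
```

```bash
python3 st.py
```

```text
t 23.325 pos [0.5437 0.2028 0.2022] x_st -0.0104 y_st -0.0001 under z 0.1225 yaw -12.26 F [-1.  -0.5 -1.2] M [-0.13  0.11 -0.02] op 0.7
```

Fingertips are at about 177 mm, so contact should come near TCP z≈0.192.

Call:
{"api": "play_rows", "payload": {"commands": [[[0,0,-0.002],[0,0,0]],[[0,0,-0.004],[0,0,0]],[[0,0,-0.006],[0,0,0]],[[0,0,-0.008],[0,0,0]],[[0,0,-0.008],[0,0,0]]]}}

```text
time_s: 23.95
position: [0.5427, 0.2025, 0.1932]
tcp_rot: [[0.977, -0.0, 0.212], [-0.212, -0.0, 0.977], [-0.0, -1.0, -0.0]]
force: [-0.1, 0.5, -0.2]
opening: 0.004
```

Call:
{"api": "play_rows", "payload": {"commands": [[[0,0,-0.001],[0,0,0]],[[0,0,-0.002],[0,0,0]],[[0,0,-0.002],[0,0,0]]]}}

```text
time_s: 24.32
position: [0.5429, 0.2026, 0.1917]
tcp_rot: [[0.977, 0.0, 0.212], [-0.212, 0.0, 0.977], [0.0, -1.0, 0.0]]
force: [0.3, 0.1, 1.5]
opening: 0.006
```

Call:
{"api": "play_rows", "payload": {"commands": [[[0,0,-0.001],[0,0,0]],[[0,0,-0.002],[0,0,0]],[[0,0,-0.002],[0,0,0]]]}}

```text
time_s: 24.7
position: [0.543, 0.2026, 0.1914]
tcp_rot: [[0.977, 0.001, 0.212], [-0.212, 0.0, 0.977], [0.001, -1.0, 0.0]]
force: [-4.2, -0.7, 10.7]
opening: 0.007
```

Call:
{"api": "play_rows", "payload": {"commands": [[[0,0,-0.001],[0,0,0]],[[0,0,-0.002],[0,0,0]],[[0,0,-0.002],[0,0,0]]]}}

```text
time_s: 25.08
position: [0.5431, 0.2026, 0.1912]
tcp_rot: [[0.977, 0.002, 0.212], [-0.212, 0.0, 0.977], [0.002, -1.0, 0.001]]
force: [-5.9, -1.5, 20.5]
opening: 0.007
```

Call:
{"api": "play_rows", "payload": {"commands": [[[0,0,-0.0005],[0,0,0]],[[0,0,-0.001],[0,0,0]],[[0,0,-0.001],[0,0,0]]]}}

```text
time_s: 25.45
position: [0.5431, 0.2026, 0.1911]
tcp_rot: [[0.977, 0.003, 0.212], [-0.212, 0.0, 0.977], [0.003, -1.0, 0.001]]
force: [-7.5, -1.6, 25.2]
opening: 0.009
```

That is a hard stop: from 11 to 25 N the tool sank only 0.3 mm. I'll retreat and check once more.

Call:
{"api": "play_rows", "payload": {"commands": [[[0,0,0.01],[0,0,0]],[[0,0,0.04],[0,0,0]],[[0,0,0.08],[0,0,0]],[[-0.04,-0.01,0.105],[0,0,0]],[[-0.1,-0.025,0.105],[0,0,0]],[[-0.16,-0.0335,0.105],[0,0,0]],[[-0.16,-0.0335,0.105],[0,0,0]],[[-0.16,-0.0335,0.105],[0,0,0]]]}}

```text
time_s: 26.45
position: [0.3838, 0.1692, 0.2919]
tcp_rot: [[0.977, 0.002, 0.212], [-0.212, 0.0, 0.977], [0.002, -1.0, 0.001]]
force: [0.7, -0.4, 0.3]
opening: 0.007
```

```bash
python3 chk.py
```

```text
t 26.45 pos [0.3838 0.1692 0.2919] x_st -0.1594 y_st -0.067 under z 0.2122 yaw -12.26 F [ 0.7 -0.4  0.3] M [-0.07  0.03  0.01] op 0.6
catch 129 x [-0.0061 -0.004  -0.0012] y [-0.0079  0.008 ] z [0.0987 0.1047 0.1089]
pad 884 x [-0.0211 -0.015  -0.0078] y [-0.0198  0.0217] z [0.1641 0.1672 0.1686]
plate 7530 [ 0.0335 -0.0009  0.0958]
```

View pics/j.png

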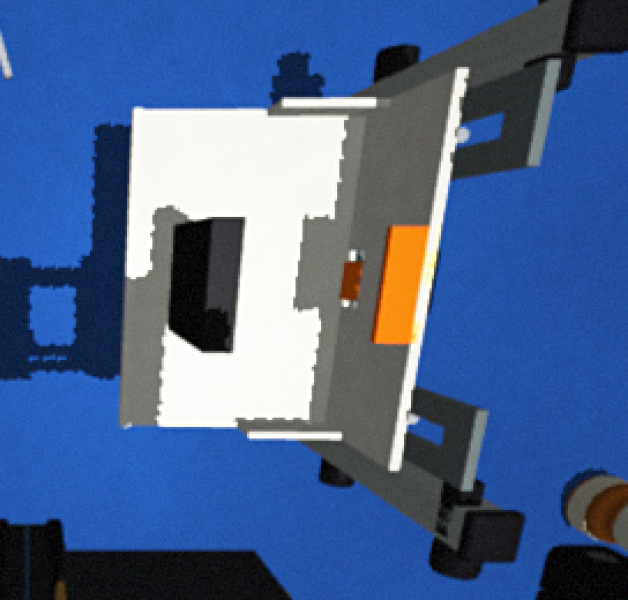

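The shelf did not move between the two looks, the catch is fully out through the window, and the robot is clear. I'm handing in.

```bash
python3 -c "
from rig import *
print(hand_in())"
```

```text
the job is handed in; nothing more can be done
None
```

The white shelf is hanging on the stand by both tabs, pushed down to its hard stop, with the orange catch out through the window. I let go of it and handed the job in at about 26.5 s of the 64 s allowed; the hand-in reports no verdict.

**What I did**
- I gripped the shelf once, let go without lifting it to look at the slots with the wrist camera, then gripped it again by the fin.
- Both tabs went in freely after a 3.7 mm sideways correction. I then pushed the shelf down by the fin in small steps.
- After letting go, I pressed the orange pad with closed fingers up to 25 N. From 11 to 25 N it sank only 0.3 mm, which is the hard stop. I never read more than about 27 N against the 50 N limit.

**Last checks**
- The catch tip is 6.1 mm in front of the stand's front face, which is fully out (6 mm nominal).
- The shelf did not move between the looks before and after the pad press, and the robot is clear of everything.

**What did not match exactly**
- Let go, the shelf droops about 1.9° at the front, probably from the hooks' clearance.
- I put home at about 94 mm from the slot image, but the hard stop came at about 92 mm, within the camera's roughly 2 mm error.
- I did not measure the other things on the bench afterwards, but there was no sign of touching them.

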